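# Hold a fly reel home in its reel seat while the ring is screwed up

## Robot

A 7-joint arm with a two-finger parallel gripper is mounted at the origin on a cart in front of the work surface, level with it; the furniture and walls round the work are solid. World frame = base frame: x ahead of the robot, y to its left, z up, the work surface at z = 0. Lengths are in m, angles in rad, forces in N, time in s.
With the tool pointing down it reaches from about 0.4 to 0.85 m from the base axis. Payload 4.4 kg.
Tool frame: the origin (TCP) lies midway between the tips of the shut fingers; the grasp point (between the pads) lies 19 mm behind it; z points along the fingers, y is the line along which they close (so a half turn about z gives the same grasp; the last joint's range is limited). The gripper opens to 94 mm and grips with 3 to 60 N. Pads are 16 mm wide; open, the fingers measure 119 mm over their backs; the gripper's body (75 mm by 177 mm) begins 78 mm behind the grasp point.
Start: joints at [-1.223, 0.628, 0.038, 1.517, -0.027, 0.996, -0.02], TCP at [0.261, 0.595, 0.205] pointing down, gripper open.
Joint ranges: [-3.06, 3.06], [-0.37, 2.12], [-1.25, 1.32], [0.18, 2.47], [-1.1, 4.24], [0.23, 1.98], [-2.94, 2.94]. Speed limits (rad/s): [2.57, 2.57, 3.14, 3.14, 3.14, 3.14, 3.14].

## Interface

Orientations are given as a unit quaternion [w, x, y, z].
In Python, from plant import robot gives the robot as it stands.
- The arm moves only by the shell command python3 -m handwheel 'ROWS' [OPENING] [FORCE]. ROWS is JSON, a list of rows, each a list of 2 entries, a list of its own where there are three numbers: the shift along the tool's x, y, z normalised to -1 to 1, where 1 is 0.12 m, then the turn, a rotation vector about the tool's x, y, z normalised to -1 to 1, where 1 is 2 rad. In form: [[[dx, dy, dz], [rx, ry, rz]], ...]. A call has exactly 5 rows; each row is the pose to reach, as a shift and turn from the pose commanded when the call began, along the tool's axes at that moment; what a row does not reach only later rows make up. A row lasts 1/12 s, in which the tool goes at most 41.7 mm and 7.16 degrees, less where a joint would pass 70% of its speed; a pose out of reach is approached as far as the arm can. A call with a number of a shift or a turn outside -1 to 1 is refused whole. A call with a gripper value outside its range is refused whole. OPENING is the opening, from 0 (shut) to 1 (fully open), set as the call begins (- or left out, the last holds). The fingers move at their own pace and stop on an object; FORCE is the grip in N (left out, the last holds). Time passes only in rows, so rows that repeat a pose let the fingers close, or fill a call up. It gives the time, the measured TCP pose, the force, the opening and the grip force at its end, in the units of the state.
- robot.get_obs(): the state, without advancing time (a new reading comes with each control period).
- robot.grab_frame(name): name is "scene" or "top" or "wrist"; returns the picture (400x640x3 uint8, red, green, blue); there is no depth.
- robot.camera_model(name): a dict with "vfov" (degrees; the focal length in pixels is half the picture's height over the tangent of half this angle, whatever the lens; pixels are square), "cx", "cy" (the principal point, pixels), "distortion" ([k1, k2, p1, p2, k3] as OpenCV has them; the pictures are not rectified), "rvec" (rotation vector, rad) and "tvec" (3), from world to camera coordinates, as OpenCV has them; the wrist camera has in their place "T_tool_cam" (4x4, takes a point from camera to tool coordinates, whose origin is the TCP and whose axes are the flange's). Camera axes: x right, y down, z forward; pixel columns grow to the right and rows downward; lengths in m; the calibration is good to about 2 mm. A picture is of the moment at which its call begins: read the wrist's pose just before it. camera_model takes no time and is no camera call.
- robot.finish_job(): hands the job in; it is judged then, once.
The state is a dict: "time": time; "joint_pos": joint angles; "qd": joint speeds; "tau": joint torques, N m; "eef_pos": TCP position; "ee_rot": TCP orientation; "contact_force": force on the tool from outside, world axes, zero at the start; "torque": the same for the moment, N m; "gripper_width": finger opening in m; "grip_force": force on a finger pad.
Only numpy, scipy, OpenCV 4.12 (cv2) and the standard library are available. Lean on these libraries where they do the work, as an engineer would, in place of code of your own. Each camera call takes 0.05 s, during which the arm holds its last target. There are 200 camera calls.

## Task

Pick up the fly reel that stands on its foot, lay the foot flat in the wooden bed of the rod's reel seat and slide it along so that its leading end goes under the fixed hood at the cork grip and pushes into the rubber buffer inside. Keep it pressed into the buffer with a steady push of about 10 N (between 5 and 15 N; never shove it harder than 25 N), so that I can screw up the locking ring, and finish like that, still gripping the reel and pushing. Do not shift the other reels, the oil bottle or the line spool.

Things in the scene. Friction and masses are not known exactly. Their poses are not given: they have to be found in the camera images.
- reel: Fly reel, 0.15 to 0.23 kg: an upright wheel 76 mm in diameter, 30 mm wide, about 85 mm tall in all, standing on its foot. Origin: centre of the underside of the foot; z up, x along the foot, y along the wheel's axle. Foot 64 mm long (x = -32 to +32 mm), 4 mm thick and 16 mm wide for its middle 28 mm, 3 mm thick and 13 mm wide towards both ends. Fits the seat either way round.
- wheel_centre (a point): Centre of the reel's wheel, 47 mm above the underside of the foot; axes as reel. Take the reel across the two flat drilled faces (15 mm to either side along y) at or a little below this point. A small winding knob sticks out 14 mm from the -y face, 26 mm from this point towards -x and 5 mm below it.
- rod_stand: Rod handle lying in a wooden cradle screwed to the table (fixed). x runs along the rod from butt to tip, z up; origin on the table under the fixed hood's mouth. Board 330x62x12 mm, rod axis 46 mm up. Along x: butt cap, thread, locking ring, sliding hood (-162 to -85 mm, radius 17), wooden bed (-85 to 0), fixed hood and cork grip (0 to 177, radius 18), thin blank to 320.
- hood_mouth (a point): Middle of the fixed hood's mouth, on the flat of the bed, 52.5 mm above the table; axes as rod_stand: x points into the hood. The bed is free from x = -85 to 0 mm, 21 mm wide between edges 3 mm high that splay outwards. The hood's opening is 22 mm wide and 7.5 mm high. The buffer's face lies 10 mm inside: the foot meets it when the reel's origin is at x = -22 mm.
- hood_pad: Soft rubber buffer inside the fixed hood, 19 mm wide, 7 mm high. Origin: middle of the lower edge of the face that the foot meets; axes as rod_stand. Pushed along +x it yields 1 mm for each 2.5 N (10 N is 4 mm) and is solid after 8 mm.
- spincast_reel: Bystander: closed-face reel lying on the table, 112x90x79 mm; origin at its underside.
- spinning_reel: Bystander: small open-face spinning reel lying on the table, 103x113x71 mm; origin at its underside.
- oil_bottle: Bystander: reel oil bottle standing upright, 31 mm in diameter, 95 mm tall; origin at its underside.
- line_spool: Bystander: spool of line lying flat, 64 mm in diameter, 23 mm high; origin at its underside.

How it is judged:
By the outcome, as a careful person would: the job done as asked, in the order asked, and still so for the second after the job is handed in, while the arm keeps its last pose, push and grip.
It also fails if it takes over 58 s, if anything falls off the work surface, if the arm or the gripper's body presses on something with over 40 N, if the wrist force passes 120 N, or if a joint passes its speed limit or range.

## Working session

There is one attempt and no reset: what is moved stays moved. The work goes in short steps, Python scripts to look and compute and a shell command to move; the robot and the scene stay as the last step left them, time stands still between calls to the robot, and variables do not carry over. Pictures are saved under pics/ and viewed, at most 10 in all, crops included, and the job is handed in when it is done.

```bash
ls; mkdir -p pics; python3 - <<'E'
from plant import robot
import cv2,json
o=robot.get_obs();print(o)
for n in("scene","top"):
    cv2.imwrite(f"pics/{n}0.png",robot.grab_frame(n)[:,:,::-1]);print(n,robot.camera_model(n))
print(robot.camera_model("wrist"))
E
```

```text
pics
{'time': 0.0, 'joint_pos': array([-1.22276888,  0.62931215,  0.03845421,  1.51832545, -0.02698768,
        0.99628325, -0.01999371]), 'qd': array([ 0.00092487,  0.00129837, -0.00166319,  0.00048312,  0.00118437,
       -0.00083242, -0.00016223]), 'tau': array([-7.98590900e-04, -5.49735332e+01,  1.14380836e+00, -1.86631411e+01,
       -5.20142843e-02,  2.38194532e-02,  1.61521525e-04]), 'eef_pos': array([0.26110172, 0.59455463, 0.20458997]), 'ee_rot': array([-1.66951518e-04,  2.05438371e-01,  9.78669636e-01, -8.89402951e-04]), 'contact_force': array([-1.53440501,  0.30758613,  0.987184  ]), 'torque': array([-0.02297292, -0.00435043, -0.00529726]), 'grip_force': 0.0, 'gripper_width': 0.09395770080542516}
scene {'vfov': 57.306378887825915, 'cx': 310.9952355263784, 'cy': 200.22204072031008, 'distortion': array([-0.02128957,  0.        ,  0.        ,  0.        ,  0.        ]), 'rvec': array([ 2.11243132, -0.59916446,  0.33034143]), 'tvec': array([-0.54492396,  0.11782253,  0.83272086])}
top {'vfov': 47.79668734619916, 'cx': 317.56639790499855, 'cy': 200.9224841036427, 'distortion': array([-0.11581635,  0.        ,  0.        ,  0.        ,  0.        ]), 'rvec': array([ 2.11632481, -2.14702695,  0.18560908]), 'tvec': array([-0.15116   ,  0.52266978,  1.08751702])}
{'vfov': 71.971502944708, 'cx': 315.77482612518264, 'cy': 202.1064960928527, 'distortion': array([-0.04030272,  0.        ,  0.        ,  0.        ,  0.        ]), 'T_tool_cam': array([[-6.64493752e-04, -9.71081667e-01, -2.38746633e-01,
         6.86215509e-02],
       [ 9.99999463e-01, -4.55539979e-04, -9.30387461e-04,
        -1.36696811e-03],
       [ 7.94723570e-04, -2.38747123e-01,  9.71081449e-01,
        -1.79699247e-01],
       [ 0.00000000e+00,  0.00000000e+00,  0.00000000e+00,
         1.00000000e+00]])}
```

View pics/top0.png

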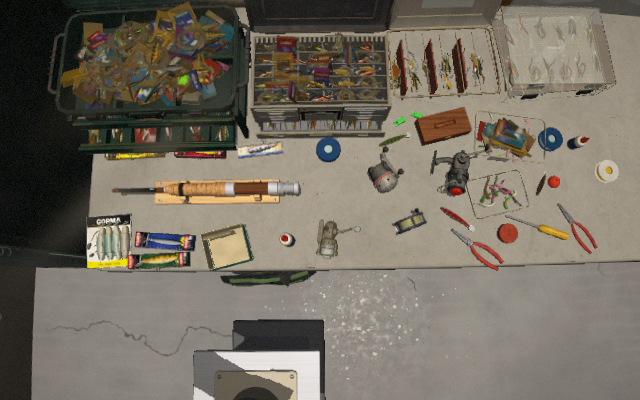

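View pics/scene0.png

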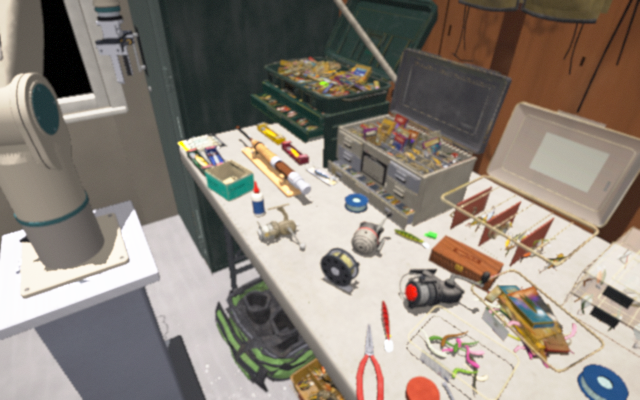

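The top view shows the rod at about (110–300, 190), with its tip to the left. The fly reel is at about (409,220) in the top view and (340,267) in the scene view. Next I'll calibrate these and zoom in.

```bash
cat > h.py <<'E'
import numpy as np,cv2
from plant import robot
from scipy.spatial.transform import Rotation as R
def cam(n,obs=None):
    m=robot.camera_model(n);f=200/np.tan(np.radians(m["vfov"])/2)
    K=np.array([[f,0,m["cx"]],[0,f,m["cy"]],[0,0,1]])
    if n=="wrist":
        w=obs["ee_rot"];T=np.eye(4);T[:3,:3]=R.from_quat([w[1],w[2],w[3],w[0]]).as_matrix();T[:3,3]=obs["eef_pos"]
        C=np.linalg.inv(T@m["T_tool_cam"]);r=cv2.Rodrigues(C[:3,:3])[0];t=C[:3,3]
    else: r,t=np.array(m["rvec"]),np.array(m["tvec"])
    return K,m["distortion"],r,t
def proj(c,P): return cv2.projectPoints(np.array(P,float).reshape(-1,1,3),c[2],c[3],c[0],c[1])[0][:,0]
def ray(c,uv):
    n=cv2.undistortPoints(np.array(uv,float).reshape(-1,1,2),c[0],c[1])[:,0]
    Rm=cv2.Rodrigues(c[2])[0];d=np.c_[n,np.ones(len(n))]@Rm
    return -Rm.T@np.array(c[3]),d
def onplane(c,uv,z):
    o,d=ray(c,uv);return o+d*((z-o[2])/d[:,2])[:,None]
def tri(c1,p1,c2,p2):
    o,d=ray(c1,[p1]);q,e=ray(c2,[p2]);s=np.linalg.lstsq(np.c_[d[0],-e[0]],q-o,rcond=None)[0]
    a=o+s[0]*d[0];b=q+s[1]*e[0];return (a+b)/2,np.linalg.norm(a-b)
E
python3 - <<'E'
from h import *
c=cam("top")
print(onplane(c,[(92,155),(300,188),(110,190),(409,220),(600,260)],0))
im=cv2.imread("pics/top0.png");sc=cv2.imread("pics/scene0.png")
a=cv2.resize(im[165:215,100:310],None,fx=3.8,fy=3.8,interpolation=2)
b=cv2.resize(im[195:245,380:440],None,fx=6,fy=6,interpolation=2)
d=cv2.resize(sc[235:300,310:370],None,fx=6,fy=6,interpolation=2)
o=np.zeros((600,800,3),np.uint8);o[:190,:798]=a;o[200:500,:360]=b;o[200:590,400:760]=d
cv2.imwrite("pics/z1.png",o)
E
```

```text
[[ 0.66536311  0.45928922  0.        ]
 [ 0.56341293 -0.11316749  0.        ]
 [ 0.56622089  0.39959033  0.        ]
 [ 0.47444348 -0.39621663  0.        ]
 [ 0.35596722 -0.91657801  0.        ]]
```

View pics/z1.png

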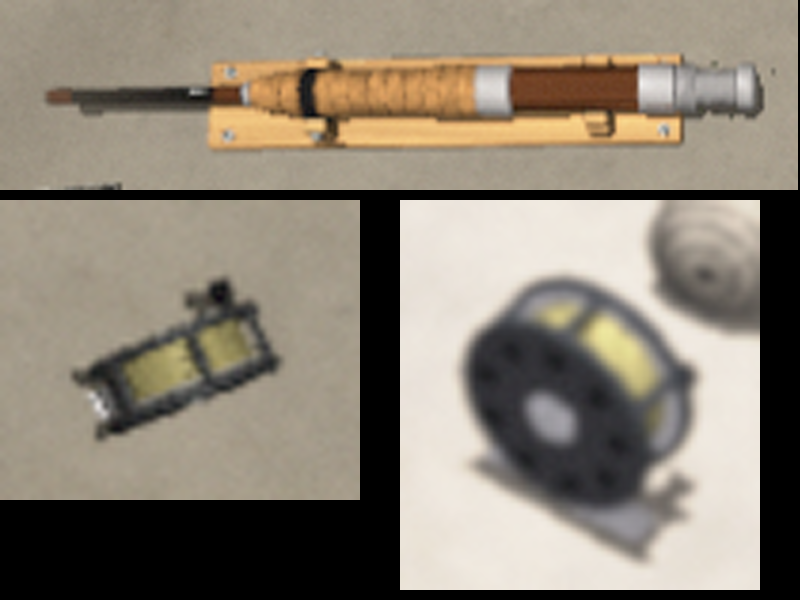

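The crop shows the hood mouth edge near top px (234.5,188), the sliding hood edge near (268,188), and the reel centre near (409.5,223). The knob is on the far, right-hand side, so the reel's +x already points roughly toward the tip (yaw about 111°). I'll drive over the rod first and measure it with the wrist camera.

```bash

python3 -m handwheel '[[[-0.25,-0.2,0],[0,0,0]],[[-0.5,-0.4,0],[0,0,0]],[[-0.75,-0.6,0],[0,0,0]],[[-1,-0.78,0],[0,0,0]],[[-1,-0.78,0],[0,0,0]]]' 0.75
python3 -m handwheel '[[[-0.25,-0.2,0],[0,0,0]],[[-0.5,-0.4,0],[0,0,0]],[[-0.75,-0.6,0],[0,0,0]],[[-1,-0.78,0],[0,0,0]],[[-1,-0.78,0],[0,0,0]]]'
python3 -m handwheel '[[[-0.25,-0.2,0],[0,0,0]],[[-0.5,-0.4,0],[0,0,0]],[[-0.75,-0.6,0],[0,0,0]],[[-1,-0.78,0],[0,0,0]],[[-1,-0.78,0],[0,0,0]]]'
python3 -m handwheel '[[[-0.1,-0.08,0],[0,0,0.06]],[[-0.15,-0.12,0],[0,0,0.12]],[[-0.15,-0.12,0],[0,0,0.18]],[[-0.15,-0.12,0],[0,0,0.24]],[[-0.15,-0.12,0],[0,0,0.3]]]'
python3 -m handwheel '[[[0,0,0],[0,0,0.06]],[[0,0,0],[0,0,0.12]],[[0,0,0],[0,0,0.18]],[[0,0,0],[0,0,0.24]],[[0,0,0],[0,0,0.28]]]'
python3 -m handwheel '[[[0,0,0],[0,0,0]],[[0,0,0],[0,0,0]],[[0,0,0],[0,0,0]],[[0,0,0],[0,0,0]],[[0,0,0],[0,0,0]]]'
python3 - <<'E'
from h import *
o=robot.get_obs();cv2.imwrite("pics/w1.png",robot.grab_frame("wrist")[:,:,::-1])
import pickle;pickle.dump(o,open("w1.pkl","wb"));print(o["joint_pos"],o["eef_pos"],o["ee_rot"])
E
```

```text
time: 0.52
eef_pos: [0.3337, 0.4549, 0.2051]
ee_rot: [-0.001, 0.207, 0.978, -0.003]
contact_force: [-0.7, -0.5, -0.1]
gripper_width: 0.0711
grip_force: 0.0
time: 0.93
eef_pos: [0.4102, 0.319, 0.2054]
ee_rot: [0.001, 0.211, 0.978, -0.002]
contact_force: [0.7, -0.2, 0.4]
gripper_width: 0.0703
grip_force: 0.0
time: 1.35
eef_pos: [0.482, 0.1851, 0.2055]
ee_rot: [0.002, 0.211, 0.977, -0.002]
contact_force: [1.1, -0.2, 0.1]
gripper_width: 0.0704
grip_force: 0.0
time: 1.77
eef_pos: [0.4886, 0.1732, 0.2052]
ee_rot: [-0.0, 0.488, 0.873, -0.0]
contact_force: [-0.6, -0.7, 0.2]
gripper_width: 0.0707
grip_force: 0.0
time: 2.18
eef_pos: [0.4885, 0.1735, 0.2052]
ee_rot: [-0.0, 0.71, 0.704, -0.0]
contact_force: [0.7, 0.1, 0.6]
gripper_width: 0.0706
grip_force: 0.0
time: 2.6
eef_pos: [0.4887, 0.1729, 0.2055]
ee_rot: [-0.0, 0.708, 0.706, 0.0]
contact_force: [-0.1, -0.7, 0.7]
gripper_width: 0.0705
grip_force: 0.0
[-0.65822824  0.46423963  0.38230335  1.88886477 -0.2283801   0.83093471
 -0.15985075] [0.48873164 0.1729069  0.20546022] [-8.26666126e-05  7.07885874e-01  7.06326823e-01  3.43994437e-05]
```

View pics/w1.png

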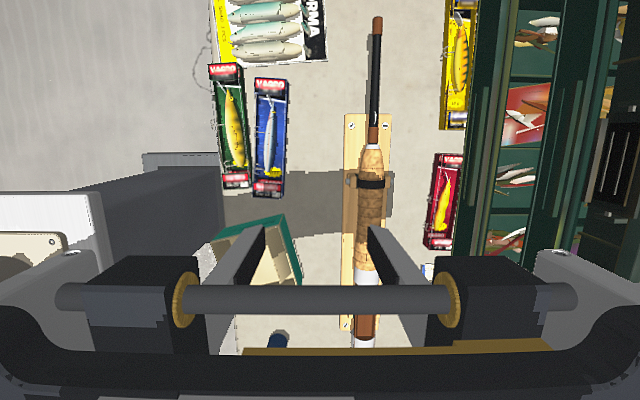

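The wrist view shows the rod pointing up the image, with the mouth and bed hidden behind the gripper bar at about (365,330). I'll back off along −y to see the bed and mouth.

```bash

python3 -m handwheel '[[[-0.25,0.05,0],[0,0,0]],[[-0.5,0.1,0],[0,0,0]],[[-0.75,0.15,0],[0,0,0]],[[-0.9,0.2,0],[0,0,0]],[[-0.9,0.2,0],[0,0,0]]]'
python3 -m handwheel '[[[-0.25,0.05,0],[0,0,0]],[[-0.5,0.1,0],[0,0,0]],[[-0.75,0.15,0],[0,0,0]],[[-0.9,0.2,0],[0,0,0]],[[-0.9,0.2,0],[0,0,0]]]'
python3 -m handwheel '[[[-0.25,0.05,0],[0,0,0]],[[-0.4,0.1,0],[0,0,0]],[[-0.5,0.15,0],[0,0,0]],[[-0.5,0.2,0],[0,0,0]],[[-0.5,0.2,0],[0,0,0]]]'
python3 - <<'E'
from h import *
o=robot.get_obs();cv2.imwrite("pics/w2.png",robot.grab_frame("wrist")[:,:,::-1])
import pickle;pickle.dump(o,open("w2.pkl","wb"));print(o["joint_pos"],o["eef_pos"],o["ee_rot"],o["contact_force"])
im=cv2.imread("pics/w2.png")
E
```

```text
time: 3.07
eef_pos: [0.5137, 0.0594, 0.2059]
ee_rot: [0.002, 0.711, 0.704, -0.0]
contact_force: [-0.2, 0.1, 0.1]
gripper_width: 0.0708
grip_force: 0.0
time: 3.48
eef_pos: [0.537, -0.0478, 0.2058]
ee_rot: [0.001, 0.71, 0.704, -0.0]
contact_force: [1.5, 0.7, 0.1]
gripper_width: 0.0703
grip_force: 0.0
time: 3.9
eef_pos: [0.5612, -0.102, 0.2052]
ee_rot: [-0.0, 0.708, 0.706, 0.001]
contact_force: [0.5, 0.3, 0.0]
gripper_width: 0.0707
grip_force: 0.0
[-0.11423842  0.53794766  0.37822126  1.75308087 -0.24611096  0.89677369
  0.36768445] [ 0.56116892 -0.10197023  0.20523727] [-1.38147706e-04  7.07938529e-01  7.06273778e-01  6.08716561e-04] [0.47385752 0.25864347 0.0365894 ]
```

View pics/w2.png

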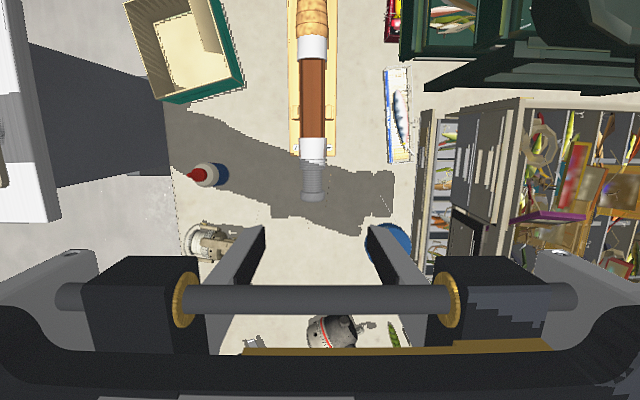

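The bed (brown) spans about (301–326, 57–138) in the picture: the mouth is at the top edge and the sliding hood at the bottom. I'll measure it from both views.

```bash
python3 - <<'E'
from h import *
import pickle
o=pickle.load(open("w2.pkl","rb"));cw=cam("wrist",o);ct=cam("top")
def ends(f,x0,x1,y0,y1,horiz):
    im=cv2.imread(f)[y0:y1,x0:x1]; h=cv2.cvtColor(im,cv2.COLOR_BGR2HSV)
    m=((h[...,1]>110)&(h[...,2]>50)&(h[...,2]<175)&((h[...,0]<16))).astype(np.uint8)
    n,l,s,_=cv2.connectedComponentsWithStats(m);k=1+s[1:,4].argmax();m=(l==k)
    print(f,s[k]+np.array([x0,y0,0,0,0]))
    ys,xs=np.nonzero(m);xs=xs+x0+0.;ys=ys+y0+0.
    a,c=(xs,ys) if horiz else (ys,xs)
    A=np.unique(a);A=A[[(a==v).sum()>6 for v in A]];lo,hi=A.min(),A.max()
    g=A[3:-3];mid=np.array([(c[a==v].min()+c[a==v].max())/2 for v in g]);p=np.polyfit(g,mid,1)
    w=np.median([np.ptp(c[a==v])+1 for v in g])
    e=[lo-.5,hi+.5];return [((v,np.polyval(p,v)) if horiz else (np.polyval(p,v),v)) for v in e],w
pw,ww=ends("pics/w2.png",290,340,45,150,False);pt,wt=ends("pics/top0.png",225,280,175,200,True)
print(pw,ww,pt,wt)
for z in(.0525,.0555): print(z,"wrist",onplane(cw,pw,z).round(4).tolist(),"top",onplane(ct,pt,z).round(4).tolist())
for a,b in zip(pw,pt): print("tri",tri(cw,a,ct,b))
# reel in top
im=cv2.imread("pics/top0.png")[200:245,388:432];h=cv2.cvtColor(im,cv2.COLOR_BGR2HSV);
q=np.array([[75,375],[255,305],[278,362],[100,435]])/6.+[380,195-200/6]
for z in(.047,.07):print("reel",onplane(ct,q,z).round(4).tolist(),onplane(ct,q,z).mean(0))
sc=cam("scene");c2=[(310+(550-400)/6,235+(417-200)/6)]
print("hub scene",c2,onplane(sc,c2,.047))
E
```

```text
pics/w2.png [ 299   58   28   80 2005]
pics/top0.png [234 181  34  15 405]
[(np.float64(311.6630491793163), np.float64(57.5)), (np.float64(311.9396905467111), np.float64(136.5))] 26.0 [(np.float64(234.5), np.float64(187.720288970289)), (np.float64(267.5), np.float64(187.53897028897032))] 12.0
0.0525 wrist [[0.5567, 0.0494, 0.0525], [0.5565, -0.0367, 0.0525]] top [[0.5559, 0.0499, 0.0525], [0.5551, -0.0335, 0.0525]]
0.0555 wrist [[0.5568, 0.0487, 0.0555], [0.5566, -0.0367, 0.0555]] top [[0.5553, 0.0493, 0.0555], [0.5545, -0.0338, 0.0555]]
tri (array([0.55671317, 0.05052526, 0.04842523]), np.float64(0.0001770584705549388))
tri (array([ 0.55572398, -0.0351456 ,  0.05336497]), np.float64(0.003531726260389762))
reel [[0.4586, -0.3445, 0.047], [0.4868, -0.4216, 0.047], [0.4627, -0.4301, 0.047], [0.4335, -0.3539, 0.047]] [ 0.46040282 -0.38754711  0.047     ]
reel [[0.4559, -0.3406, 0.07], [0.4835, -0.4162, 0.07], [0.4598, -0.4244, 0.07], [0.4313, -0.3498, 0.07]] [ 0.4576268 -0.382767   0.07     ]
hub scene [(335.0, 271.1666666666667)] [[ 0.44963781 -0.39790346  0.047     ]]
```

The mouth is at about (0.556, 0.0495), and the bed measures 86 mm against 85 mm given, with yaw within 0.5° of 90°. The reel is near (0.46, −0.387), yaw about 110°. I'll move so the reel sits in the wrist view.

```bash

python3 -m handwheel '[[[-0.2,-0.03,0],[0,0,0]],[[-0.4,-0.06,0],[0,0,0]],[[-0.6,-0.1,0],[0,0,0]],[[-0.79,-0.135,0],[0,0,0]],[[-0.79,-0.135,0],[0,0,0]]]'
python3 -m handwheel '[[[-0.2,-0.03,0],[0,0,0]],[[-0.4,-0.06,0],[0,0,0]],[[-0.6,-0.1,0],[0,0,0]],[[-0.79,-0.135,0],[0,0,0]],[[-0.79,-0.135,0],[0,0,0]]]'
python3 -m handwheel '[[[-0.2,-0.03,0],[0,0,0]],[[-0.4,-0.06,0],[0,0,0]],[[-0.6,-0.1,0],[0,0,0]],[[-0.79,-0.135,0],[0,0,0]],[[-0.79,-0.135,0],[0,0,0]]]'
python3 -m handwheel '[[[-0.2,-0.03,0],[0,0,-0.04]],[[-0.4,-0.06,0],[0,0,-0.08]],[[-0.6,-0.1,0],[0,0,-0.12]],[[-0.79,-0.135,0],[0,0,-0.16]],[[-0.79,-0.135,0],[0,0,-0.183]]]'
python3 -m handwheel '[[[0,0,0],[0,0,0]],[[0,0,0],[0,0,0]],[[0,0,0],[0,0,0]],[[0,0,0],[0,0,0]],[[0,0,0],[0,0,0]]]'
python3 - <<'E'
from h import *
o=robot.get_obs();cv2.imwrite("pics/w3.png",robot.grab_frame("wrist")[:,:,::-1])
import pickle;pickle.dump(o,open("w3.pkl","wb"));print(o["joint_pos"],o["eef_pos"],o["ee_rot"],o["contact_force"])
E
```

```text
time: 4.37
eef_pos: [0.5419, -0.2018, 0.2057]
ee_rot: [0.001, 0.71, 0.705, -0.001]
contact_force: [0.0, -1.2, -0.3]
gripper_width: 0.0706
grip_force: 0.0
time: 4.78
eef_pos: [0.5256, -0.2963, 0.2056]
ee_rot: [0.001, 0.71, 0.705, -0.001]
contact_force: [-1.0, -0.7, 0.5]
gripper_width: 0.0705
grip_force: 0.0
time: 5.2
eef_pos: [0.5092, -0.3907, 0.2054]
ee_rot: [0.001, 0.709, 0.705, -0.001]
contact_force: [-1.1, -0.6, 0.6]
gripper_width: 0.0707
grip_force: 0.0
time: 5.62
eef_pos: [0.4927, -0.4851, 0.2052]
ee_rot: [0.0, 0.568, 0.823, -0.001]
contact_force: [-0.9, -0.3, 1.0]
gripper_width: 0.0707
grip_force: 0.0
time: 6.03
eef_pos: [0.4949, -0.4809, 0.2055]
ee_rot: [-0.0, 0.567, 0.823, 0.0]
contact_force: [0.1, -0.4, 0.1]
gripper_width: 0.0705
grip_force: 0.0
[ 0.59242467  0.70284202  0.25626226  1.39473596 -0.18868388  1.06819114
  1.24578951] [ 0.49486123 -0.48092389  0.20554452] [-7.29723603e-05  5.67331869e-01  8.23489200e-01  2.88227009e-04] [ 0.07054149 -0.37457268  0.09182539]
```

View pics/w3.png

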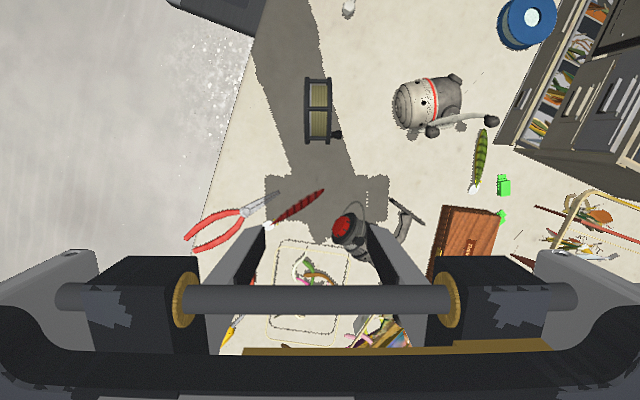

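The reel spans about cols 304–333 and rows 75–144, almost exactly vertical in the image, with the knob at (337,135). I'll compute the wheel centre from the bisector of the tangent rays and the yaw from the face edges.

```bash
python3 - <<'E'
from h import *
import pickle
o=pickle.load(open("w3.pkl","rb"));c=cam("wrist",o)
x0,y0=290,60;im=cv2.imread("pics/w3.png")[y0:160,x0:350]
h=cv2.cvtColor(im,cv2.COLOR_BGR2HSV);g=im.max(2)
print("\n".join("".join("#" if v<75 else "." for v in r) for r in g[8:95:3]))
m=g<75
L=[];Rr=[]
for y in range(22,66):
    xs=np.nonzero(m[y,8:50])[0]+8
    if len(xs): L.append((xs.min()+x0-.5,y+y0)); 
    q=xs[xs<46]
    if y<66 and len(q): Rr.append((q.max()+x0+.5,y+y0))
L=np.array(L);Rr=np.array(Rr)
for E in(L,Rr):
    p=np.polyfit(E[:,1],E[:,0],1);r=abs(np.polyval(p,E[:,1])-E[:,0])<1.2;p=np.polyfit(E[r,1],E[r,0],1)
    e=[(np.polyval(p,v),v) for v in(80,140)];W=onplane(c,e,.07);d=W[0]-W[1]
    print(e,W.round(4).tolist(),np.degrees(np.arctan2(d[1],d[0])))
E
```

```text
............................................................
............................................................
............................................................
...............####...................###...................
...............##########################...................
...............#####..#.....#...##..######..................
..............######.................#####..................
..............######.................#####..................
...............####...................####..................
..............#####...................####..................
..............#####..................#####..................
..............#####...................####..................
..............#####...................####..................
..............############################..................
..............############################..................
..............#####..................####...................
..............#####..................#####..................
..............#####..................#####..................
..
[... 262 characters left out ...]
................####.###########........
...............#####################################........
...............#####...............#####....................
...............####................#####....................
............................................................
............................................................
............................................................
[(np.float64(303.97420718816073), 80), (np.float64(303.11162790697676), 140)] [[0.4378, -0.3691, 0.07], [0.4588, -0.4286, 0.07]] 109.43724081674681
[(np.float64(331.7674418604651), 80), (np.float64(330.5623678646934), 140)] [[0.4657, -0.3586, 0.07], [0.4875, -0.4177, 0.07]] 110.31091635883396
```

```bash
python3 - <<'E'
from h import *
import pickle
o=pickle.load(open("w3.pkl","rb"));c=cam("wrist",o)
p,d=ray(c,[(317.2,75.7),(317.5,144.3)]);d/=np.linalg.norm(d,axis=1)[:,None]
a=np.arccos(d[0]@d[1])/2;b=d.sum(0);b/=np.linalg.norm(b)
W=p+b*(.047-p[2])/b[2];print("wheel",W,"radius check",np.linalg.norm(W-p)*np.sin(a))
w=o["ee_rot"];Rm=R.from_quat([w[1],w[2],w[3],w[0]]).as_matrix()
T=np.array([W[0],W[1],.045-.019]);print("tool shift units",(Rm.T@(T-o["eef_pos"]))/.12)
# cross checks in the other cameras
print("top",proj(cam("top"),[W,W+[0,0,.038]]),"scene",proj(cam("scene"),[W]))
E
```

```text
wheel [ 0.46213488 -0.39225539  0.047     ] radius check 0.03832099714471642
tool shift units [0.78691212 0.00783762 1.49655963]
top [[411.40078458 222.46251278]
 [414.60915002 220.4976753 ]] scene [[338.45730544 267.08172571]]
```

The radius check gives 38.3 mm (true 38) and both other views agree. I'll move over the reel, descend and grip.

```bash

python3 -m handwheel '[[[0.2,0.002,0],[0,0,0.008]],[[0.4,0.004,0],[0,0,0.008]],[[0.6,0.006,0],[0,0,0.008]],[[0.787,0.008,0],[0,0,0.008]],[[0.787,0.008,0],[0,0,0.008]]]'
python3 -m handwheel '[[[0,0,0.15],[0,0,0]],[[0,0,0.35],[0,0,0]],[[0,0,0.55],[0,0,0]],[[0,0,0.7],[0,0,0]],[[0,0,0.76],[0,0,0]]]'
python3 -m handwheel '[[[0,0,0.15],[0,0,0]],[[0,0,0.35],[0,0,0]],[[0,0,0.55],[0,0,0]],[[0,0,0.7],[0,0,0]],[[0,0,0.76],[0,0,0]]]'
python3 -m handwheel '[[[0,0,0],[0,0,0]],[[0,0,0],[0,0,0]],[[0,0,0],[0,0,0]],[[0,0,0],[0,0,0]],[[0,0,0],[0,0,0]]]'
```

```text
time: 6.5
eef_pos: [0.4607, -0.3885, 0.2056]
ee_rot: [-0.002, 0.573, 0.819, 0.002]
contact_force: [-0.1, 0.4, 0.4]
gripper_width: 0.07
grip_force: 0.0
time: 6.92
eef_pos: [0.4604, -0.3928, 0.1118]
ee_rot: [-0.002, 0.574, 0.819, 0.0]
contact_force: [0.2, 0.5, -0.3]
gripper_width: 0.0702
grip_force: 0.0
time: 7.33
eef_pos: [0.4606, -0.3932, 0.0211]
ee_rot: [-0.001, 0.575, 0.819, 0.0]
contact_force: [-0.1, 0.3, 0.6]
gripper_width: 0.0707
grip_force: 0.0
time: 7.75
eef_pos: [0.462, -0.3943, 0.0243]
ee_rot: [0.001, 0.574, 0.819, -0.0]
contact_force: [-0.5, 0.6, 1.2]
gripper_width: 0.0704
grip_force: 0.0
```

```bash

python3 -m handwheel '[[[0,0,0],[0,0,0]],[[0,0,0],[0,0,0]],[[0,0,0],[0,0,0]],[[0,0,0],[0,0,0]],[[0,0,0],[0,0,0]]]' 0 45
python3 -m handwheel '[[[0,0,0],[0,0,0]],[[0,0,0],[0,0,0]],[[0,0,0],[0,0,0]],[[0,0,0],[0,0,0]],[[0,0,0],[0,0,0]]]'
python3 -m handwheel '[[[0,0,0],[0,0,0]],[[0,0,0],[0,0,0]],[[0,0,0],[0,0,0]],[[0,0,0],[0,0,0]],[[0,0,0],[0,0,0]]]'
```

```text
time: 8.17
eef_pos: [0.4613, -0.3937, 0.0231]
ee_rot: [-0.0, 0.574, 0.819, 0.0]
contact_force: [-0.2, 0.1, 0.5]
gripper_width: 0.0407
grip_force: 0.0
time: 8.58
eef_pos: [0.4618, -0.3936, 0.0231]
ee_rot: [0.0, 0.574, 0.819, 0.0]
contact_force: [1.0, -0.2, 0.5]
gripper_width: 0.0294
grip_force: 45.0
time: 9.0
eef_pos: [0.4615, -0.3938, 0.0232]
ee_rot: [0.0, 0.574, 0.819, 0.0]
contact_force: [1.1, 0.0, 0.6]
gripper_width: 0.0297
grip_force: 45.0
```

Gripped: 29.5 mm wide at 45 N. I'll lift, square the tool to the rod and carry the reel to the butt side of the bed. Meanwhile I'll refine the rod yaw from the top picture.

```bash

python3 -m handwheel '[[[0,0,-0.1],[0,0,0]],[[0,0,-0.25],[0,0,0]],[[0,0,-0.4],[0,0,0]],[[0,0,-0.55],[0,0,0]],[[0,0,-0.7],[0,0,0]]]'
python3 -m handwheel '[[[0,0,-0.15],[0,0,0]],[[0,0,-0.3],[0,0,0]],[[0,0,-0.45],[0,0,0]],[[0,0,-0.6],[0,0,0]],[[0,0,-0.7],[0,0,0]]]'
python3 -m handwheel '[[[0,0,0],[0,0,0.04]],[[0,0,0],[0,0,0.08]],[[0,0,0],[0,0,0.12]],[[0,0,0],[0,0,0.16]],[[0,0,0],[0,0,0.174]]]'
python3 -m handwheel '[[[0,0,0],[0,0,0]],[[0,0,0],[0,0,0]],[[0,0,0],[0,0,0]],[[0,0,0],[0,0,0]],[[0,0,0],[0,0,0]]]'
python3 -m handwheel '[[[0.15,0.03,0],[0,0,0]],[[0.3,0.07,0],[0,0,0]],[[0.5,0.11,0],[0,0,0]],[[0.7,0.16,0],[0,0,0]],[[0.8,0.19,0],[0,0,0]]]'
python3 - <<'E'
from h import *
ct=cam("top");h=cv2.cvtColor(cv2.imread("pics/top0.png"),cv2.COLOR_BGR2HSV)
a=onplane(ct,[(115.8,190.3),(298.7,188.4)],.046);d=a[0]-a[1];print(a,np.degrees(np.arctan2(d[1],d[0])))
# board: yellow-ish wood mask minimal rectangle at z .012
m=cv2.inRange(h,(10,70,140),(28,255,255));m[:175]=0;m[210:]=0;m[:,:150]=0;m[:,285:]=0
ys,xs=np.nonzero(m);P=onplane(ct,np.c_[xs,ys],.012)[:,:2].astype(np.float32);print(cv2.minAreaRect(P))
E
```

```text
time: 9.42
eef_pos: [0.4599, -0.3937, 0.1081]
ee_rot: [-0.001, 0.575, 0.818, -0.0]
contact_force: [0.5, -0.8, -1.8]
gripper_width: 0.0296
grip_force: 45.0
time: 9.83
eef_pos: [0.4603, -0.3942, 0.1931]
ee_rot: [0.0, 0.575, 0.818, -0.0]
contact_force: [-0.1, -0.2, -0.9]
gripper_width: 0.0296
grip_force: 45.0
time: 10.25
eef_pos: [0.4601, -0.3935, 0.1912]
ee_rot: [-0.001, 0.709, 0.705, -0.0]
contact_force: [0.2, -0.6, -2.3]
gripper_width: 0.0299
grip_force: 45.0
time: 10.67
eef_pos: [0.4612, -0.3937, 0.1911]
ee_rot: [-0.0, 0.707, 0.707, 0.0]
contact_force: [0.4, 0.3, -1.6]
gripper_width: 0.0302
grip_force: 45.0
time: 11.08
eef_pos: [0.485, -0.2942, 0.1909]
ee_rot: [-0.001, 0.706, 0.708, 0.001]
contact_force: [0.6, 1.1, -1.8]
gripper_width: 0.0299
grip_force: 45.0
[[ 0.55563887  0.36172594  0.046     ]
 [ 0.55302397 -0.11157903  0.046     ]] 89.68345661919965
((0.5554726719856262, 0.10722711682319641), (0.3273434340953827, 0.06374143809080124), 89.95756530761719)
```

```bash

python3 -m handwheel '[[[0.2,0.05,0],[0,0,0]],[[0.4,0.1,0],[0,0,0]],[[0.6,0.15,0],[0,0,0]],[[0.8,0.19,0],[0,0,0]],[[0.8,0.19,0],[0,0,0]]]'
python3 -m handwheel '[[[0.2,0.05,0],[0,0,0]],[[0.4,0.1,0],[0,0,0]],[[0.6,0.15,0],[0,0,0]],[[0.8,0.19,0],[0,0,0]],[[0.8,0.19,0],[0,0,0]]]'
python3 -m handwheel '[[[0.2,0.05,0],[0,0,0]],[[0.4,0.1,0],[0,0,0]],[[0.6,0.15,0],[0,0,0]],[[0.8,0.2,0],[0,0,0]],[[0.85,0.22,0],[0,0,0]]]'
python3 -m handwheel '[[[0,0,0],[0,0,0]],[[0,0,0],[0,0,0]],[[0,0,0],[0,0,0]],[[0,0,0],[0,0,0]],[[0,0,0],[0,0,0]]]'
python3 - <<'E'
from h import *
o=robot.get_obs();print(o["eef_pos"],o["ee_rot"],o["contact_force"],o["torque"])
t=robot.grab_frame("top")[:,:,::-1];s=robot.grab_frame("scene")[:,:,::-1]
cv2.imwrite("pics/top4.png",t);cv2.imwrite("pics/scene4.png",s)
out=np.zeros((600,800,3),np.uint8)
out[:300,:800]=cv2.resize(t[160:220,180:340],(800,300),interpolation=2);out[300:,:400]=cv2.resize(s[110:230,230:390],(400,300),interpolation=2)
cv2.imwrite("pics/z4.png",out)
E
```

```text
time: 11.5
eef_pos: [0.5087, -0.1959, 0.1908]
ee_rot: [-0.001, 0.705, 0.709, 0.001]
contact_force: [0.6, 0.3, -2.0]
gripper_width: 0.0298
grip_force: 45.0
time: 11.92
eef_pos: [0.5314, -0.1002, 0.1908]
ee_rot: [-0.001, 0.705, 0.709, 0.001]
contact_force: [-0.8, 1.1, -2.1]
gripper_width: 0.0299
grip_force: 45.0
time: 12.33
eef_pos: [0.5576, 0.0004, 0.1909]
ee_rot: [-0.001, 0.706, 0.709, 0.001]
contact_force: [0.8, 2.0, -1.2]
gripper_width: 0.0298
grip_force: 45.0
time: 12.75
eef_pos: [0.5563, -0.0055, 0.1912]
ee_rot: [0.0, 0.708, 0.706, -0.0]
contact_force: [-0.7, -0.6, -2.0]
gripper_width: 0.0298
grip_force: 45.0
[ 0.55627238 -0.00548728  0.19117812] [ 1.87245271e-04  7.08287213e-01  7.05924318e-01 -2.16424893e-04] [-0.71680358 -0.62266606 -2.0366697 ] [-0.06505645  0.07555588  0.00594198]
```

View pics/z4.png

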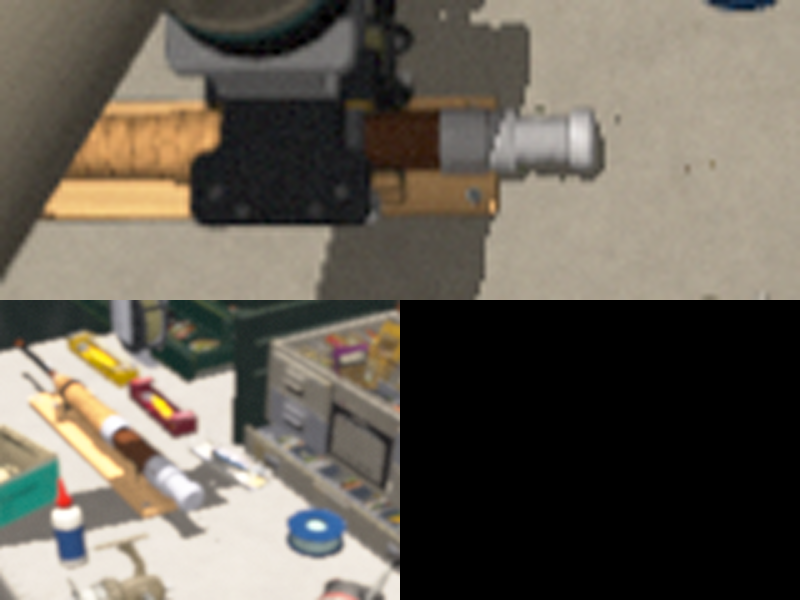

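The top view confirms the gripper is above the bed. I'll look closer at the held reel in the scene view to check pitch.

```bash
python3 - <<'E'
from h import *
s=cv2.imread("pics/scene4.png");c=cam("scene")
T=np.array([.5563,-.0055,.1912]);f=T+[0,.0015,-.0232]
print(proj(c,[T,f,f+[0,.032,0],f-[0,.032,0]]).round(1))
u,v=proj(c,[f])[0].astype(int)
cv2.imwrite("pics/z5.png",cv2.resize(s[v-55:v+30,u-50:u+50],(800,680))[:600])
E
```

```text
[[285.2 124.5]
 [285.2 132.5]
 [279.6 128.3]
 [291.1 136.8]]
```

View pics/z5.png

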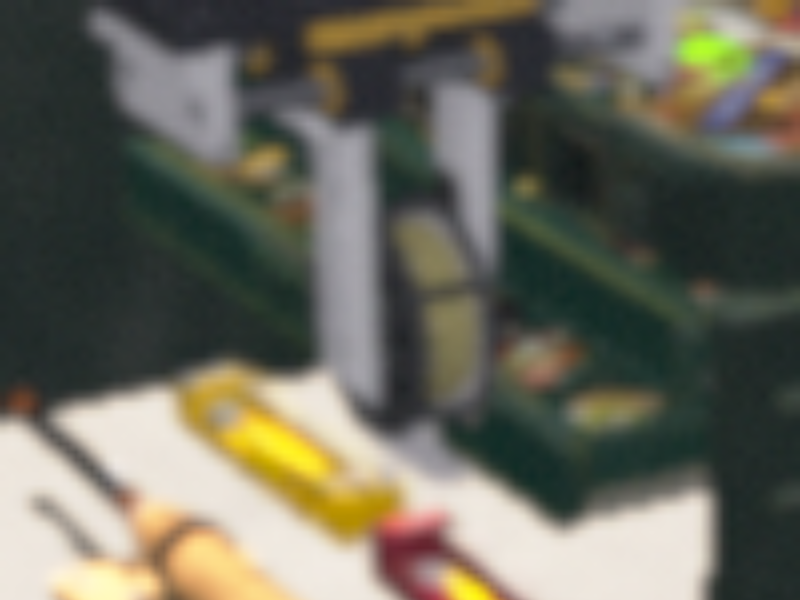

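The reel hangs upright between the fingers, with the foot end at about scene px (292,135) against a predicted (291,137), so there's no pitch slip. I'll correct to rod x = −45 mm and descend.

```bash

python3 -m handwheel '[[[0.035,0,0],[0,0,0]],[[0.07,0,0],[0,0,0]],[[0.07,0,0.1],[0,0,0]],[[0.07,0,0.2],[0,0,0]],[[0.07,0,0.3],[0,0,0]]]'
python3 -m handwheel '[[[0,0,0.13],[0,0,0]],[[0,0,0.26],[0,0,0]],[[0,0,0.38],[0,0,0]],[[0,0,0.48],[0,0,0]],[[0,0,0.56],[0,0,0]]]'
python3 -m handwheel '[[[0,0,0],[0,0,0]],[[0,0,0],[0,0,0]],[[0,0,0],[0,0,0]],[[0,0,0],[0,0,0]],[[0,0,0],[0,0,0]]]'
```

```text
time: 13.27
eef_pos: [0.5567, 0.0054, 0.1548]
ee_rot: [0.0, 0.707, 0.707, 0.0]
contact_force: [0.6, 0.1, -1.9]
gripper_width: 0.0299
grip_force: 45.0
time: 13.68
eef_pos: [0.5562, 0.0053, 0.0868]
ee_rot: [-0.0, 0.707, 0.707, -0.0]
contact_force: [-0.1, -0.1, -2.7]
gripper_width: 0.0297
grip_force: 45.0
time: 14.1
eef_pos: [0.5571, 0.0047, 0.0886]
ee_rot: [0.0, 0.707, 0.707, 0.001]
contact_force: [0.8, 0.6, -1.6]
gripper_width: 0.0298
grip_force: 45.0
```

```bash
python3 - <<'E'
from h import *
v=[];
for i in range(6):
    t=robot.grab_frame("scene");o=robot.get_obs();v.append(np.r_[o["eef_pos"],o["contact_force"]])
print(np.mean(v,0).round(4),np.std(v,0).round(4),o["torque"])
E
```

```text
[ 0.5568  0.0046  0.0883 -0.2889 -0.3846 -1.8152] [1.000e-04 0.000e+00 2.000e-04 2.168e-01 4.301e-01 5.119e-01] [-0.08168562  0.06352696  0.03267093]
```

```bash

python3 -m handwheel '[[[0,-0.005,0.02],[0,0,0]],[[0,-0.005,0.04],[0,0,0]],[[0,-0.005,0.06],[0,0,0]],[[0,-0.005,0.07],[0,0,0]],[[0,-0.005,0.08],[0,0,0]]]'
python3 -m handwheel '[[[0,0,0.005],[0,0,0]],[[0,0,0.01],[0,0,0]],[[0,0,0.01],[0,0,0]],[[0,0,0.01],[0,0,0]],[[0,0,0.01],[0,0,0]]]'
python3 -m handwheel '[[[0,0,0.005],[0,0,0]],[[0,0,0.01],[0,0,0]],[[0,0,0.01],[0,0,0]],[[0,0,0.01],[0,0,0]],[[0,0,0.01],[0,0,0]]]'
```

```text
time: 14.82
eef_pos: [0.5558, 0.0046, 0.0779]
ee_rot: [-0.0, 0.707, 0.707, -0.0]
contact_force: [0.4, 0.5, -2.5]
gripper_width: 0.0298
grip_force: 45.0
time: 15.23
eef_pos: [0.556, 0.0046, 0.0771]
ee_rot: [0.0, 0.707, 0.707, 0.0]
contact_force: [0.4, -0.4, -1.7]
gripper_width: 0.0302
grip_force: 45.0
time: 15.65
eef_pos: [0.5559, 0.0046, 0.0759]
ee_rot: [-0.0, 0.707, 0.707, 0.0]
contact_force: [0.1, 1.0, -2.6]
gripper_width: 0.03
grip_force: 45.0
```

```bash

python3 -m handwheel '[[[0,0,0.004],[0,0,0]],[[0,0,0.007],[0,0,0]],[[0,0,0.007],[0,0,0]],[[0,0,0.007],[0,0,0]],[[0,0,0.007],[0,0,0]]]'
python3 -m handwheel '[[[0,0,0.004],[0,0,0]],[[0,0,0.007],[0,0,0]],[[0,0,0.007],[0,0,0]],[[0,0,0.007],[0,0,0]],[[0,0,0.007],[0,0,0]]]'
```

```text
time: 16.07
eef_pos: [0.556, 0.0046, 0.0756]
ee_rot: [0.0, 0.707, 0.707, 0.0]
contact_force: [-2.1, 0.6, 5.5]
gripper_width: 0.0297
grip_force: 45.0
time: 16.48
eef_pos: [0.556, 0.0046, 0.0756]
ee_rot: [-0.0, 0.707, 0.707, 0.0]
contact_force: [-3.2, 0.5, 13.0]
gripper_width: 0.0302
grip_force: 45.0
```

Contact is at TCP z = 0.0756 (predicted 0.0757), so the foot is flat on the bed. I'll ease the downward press and slide toward the hood.

```bash

python3 -m handwheel '[[[0,0,-0.005],[0,0,0]],[[0,0,-0.01],[0,0,0]],[[0,0,-0.01],[0,0,0]],[[0,0,-0.01],[0,0,0]],[[0,0,-0.01],[0,0,0]]]'
python3 -m handwheel '[[[0.01,0,0],[0,0,0]],[[0.02,0,0],[0,0,0]],[[0.03,0,0],[0,0,0]],[[0.04,0,0],[0,0,0]],[[0.04,0,0],[0,0,0]]]'
python3 -m handwheel '[[[0.01,0,0],[0,0,0]],[[0.02,0,0],[0,0,0]],[[0.03,0,0],[0,0,0]],[[0.04,0,0],[0,0,0]],[[0.04,0,0],[0,0,0]]]'
```

```text
time: 16.9
eef_pos: [0.5561, 0.0046, 0.0756]
ee_rot: [0.0, 0.707, 0.707, 0.0]
contact_force: [-0.6, -0.2, 4.9]
gripper_width: 0.0295
grip_force: 45.0
time: 17.32
eef_pos: [0.5566, 0.0083, 0.0756]
ee_rot: [0.001, 0.708, 0.707, 0.0]
contact_force: [0.3, -4.4, 4.5]
gripper_width: 0.03
grip_force: 45.0
time: 17.73
eef_pos: [0.5565, 0.0141, 0.0756]
ee_rot: [0.001, 0.707, 0.707, 0.0]
contact_force: [1.4, -4.6, 5.3]
gripper_width: 0.0295
grip_force: 45.0
```

Sliding friction is about 4.5 N, so I'll lighten the press further and continue into the hood.

```bash

python3 -m handwheel '[[[0,0,-0.003],[0,0,0]],[[0.01,0,-0.003],[0,0,0]],[[0.02,0,-0.003],[0,0,0]],[[0.03,0,-0.003],[0,0,0]],[[0.03,0,-0.003],[0,0,0]]]'
python3 -m handwheel '[[[0.01,0,0],[0,0,0]],[[0.02,0,0],[0,0,0]],[[0.03,0,0],[0,0,0]],[[0.03,0,0],[0,0,0]],[[0.03,0,0],[0,0,0]]]'
```

```text
time: 18.15
eef_pos: [0.5558, 0.0185, 0.0756]
ee_rot: [-0.0, 0.707, 0.707, 0.0]
contact_force: [1.0, -1.9, 3.0]
gripper_width: 0.03
grip_force: 45.0
time: 18.57
eef_pos: [0.5557, 0.022, 0.0756]
ee_rot: [-0.0, 0.707, 0.707, -0.0]
contact_force: [0.3, -1.4, 1.3]
gripper_width: 0.0298
grip_force: 45.0
```

```bash

python3 -m handwheel '[[[0.01,0,0],[0,0,0]],[[0.02,0,0],[0,0,0]],[[0.02,0,0],[0,0,0]],[[0.02,0,0],[0,0,0]],[[0.02,0,0],[0,0,0]]]'
python3 -m handwheel '[[[0.01,0,0],[0,0,0]],[[0.02,0,0],[0,0,0]],[[0.02,0,0],[0,0,0]],[[0.02,0,0],[0,0,0]],[[0.02,0,0],[0,0,0]]]'
python3 -m handwheel '[[[0.01,0,0],[0,0,0]],[[0.015,0,0],[0,0,0]],[[0.015,0,0],[0,0,0]],[[0.015,0,0],[0,0,0]],[[0.015,0,0],[0,0,0]]]'
```

```text
time: 18.98
eef_pos: [0.5557, 0.0243, 0.0756]
ee_rot: [-0.0, 0.707, 0.707, 0.0]
contact_force: [0.1, -0.9, 0.1]
gripper_width: 0.0302
grip_force: 45.0
time: 19.4
eef_pos: [0.5558, 0.0259, 0.0756]
ee_rot: [-0.0, 0.708, 0.707, -0.0]
contact_force: [-0.4, -1.9, -0.7]
gripper_width: 0.0299
grip_force: 45.0
time: 19.82
eef_pos: [0.5557, 0.027, 0.0757]
ee_rot: [0.0, 0.708, 0.707, -0.001]
contact_force: [0.0, -5.0, -1.7]
gripper_width: 0.0297
grip_force: 45.0
```

Buffer contact occurred at y ≈ 0.0257 as expected. I'll restore a slight press and push on in small steps.

```bash

python3 -m handwheel '[[[0.005,0,0.001],[0,0,0]],[[0.01,0,0.002],[0,0,0]],[[0.01,0,0.003],[0,0,0]],[[0.01,0,0.003],[0,0,0]],[[0.01,0,0.003],[0,0,0]]]'
python3 -m handwheel '[[[0.005,0,0.001],[0,0,0]],[[0.01,0,0.001],[0,0,0]],[[0.01,0,0.001],[0,0,0]],[[0.01,0,0.001],[0,0,0]],[[0.01,0,0.001],[0,0,0]]]'
python3 - <<'E'
from h import *
v=[]
for i in range(6):
    robot.grab_frame("scene");o=robot.get_obs();v.append(np.r_[o["eef_pos"],o["contact_force"],o["ee_rot"]])
print(o["time"],np.mean(v,0).round(4).tolist(),o["torque"])
E
```

```text
time: 20.23
eef_pos: [0.5558, 0.0272, 0.0757]
ee_rot: [0.001, 0.708, 0.706, -0.001]
contact_force: [-1.0, -6.8, 1.9]
gripper_width: 0.03
grip_force: 45.0
time: 20.65
eef_pos: [0.5557, 0.0276, 0.0757]
ee_rot: [0.001, 0.708, 0.706, -0.001]
contact_force: [-1.8, -7.9, 3.4]
gripper_width: 0.0297
grip_force: 45.0
20.95 [0.5558, 0.0276, 0.0757, -1.8724, -8.0301, 2.9499, 0.001, 0.708, 0.7062, -0.001] [-2.08485462  0.5101254   0.02270949]
```

```bash

python3 -m handwheel '[[[0.005,0,0],[0,0,0]],[[0.01,0,0],[0,0,0]],[[0.01,0,0],[0,0,0]],[[0.01,0,0],[0,0,0]],[[0.01,0,0],[0,0,0]]]'
python3 -m handwheel '[[[0.005,0,0],[0,0,0]],[[0.01,0,0],[0,0,0]],[[0.01,0,0],[0,0,0]],[[0.01,0,0],[0,0,0]],[[0.01,0,0],[0,0,0]]]'
```

```text
time: 21.37
eef_pos: [0.5557, 0.0281, 0.0757]
ee_rot: [0.001, 0.708, 0.706, -0.001]
contact_force: [-1.5, -8.3, 3.4]
gripper_width: 0.0297
grip_force: 45.0
time: 21.78
eef_pos: [0.5558, 0.0286, 0.0758]
ee_rot: [0.002, 0.708, 0.706, -0.002]
contact_force: [-1.9, -10.8, 3.3]
gripper_width: 0.0298
grip_force: 45.0
```

```bash

python3 -m handwheel '[[[0.005,0,-0.001],[0,0,0]],[[0.01,0,-0.002],[0,0,0]],[[0.01,0,-0.002],[0,0,0]],[[0.01,0,-0.002],[0,0,0]],[[0.01,0,-0.002],[0,0,0]]]'
python3 - <<'E'
from h import *
v=[]
for i in range(10):
    s=robot.grab_frame("scene")[:,:,::-1];o=robot.get_obs();v.append(np.r_[o["eef_pos"],o["contact_force"],o["grip_force"]])
print(o["time"],np.mean(v,0).round(4).tolist(),o["torque"])
c=cam("scene");u,w=proj(c,[[.5558,.03,.09]])[0].astype(int)
cv2.imwrite("pics/z6.png",cv2.resize(s[w-45:w+40,u-50:u+60],(770,595),interpolation=2))
E
```

```text
time: 22.2
eef_pos: [0.5557, 0.0295, 0.0758]
ee_rot: [0.002, 0.708, 0.706, -0.002]
contact_force: [-1.5, -11.1, 2.3]
gripper_width: 0.0297
grip_force: 45.0
22.7 [0.5557, 0.0295, 0.0758, -1.3091, -11.1112, 1.7946, 45.0008] [-2.99400453  0.49318596  0.06163289]
```

View pics/z6.png

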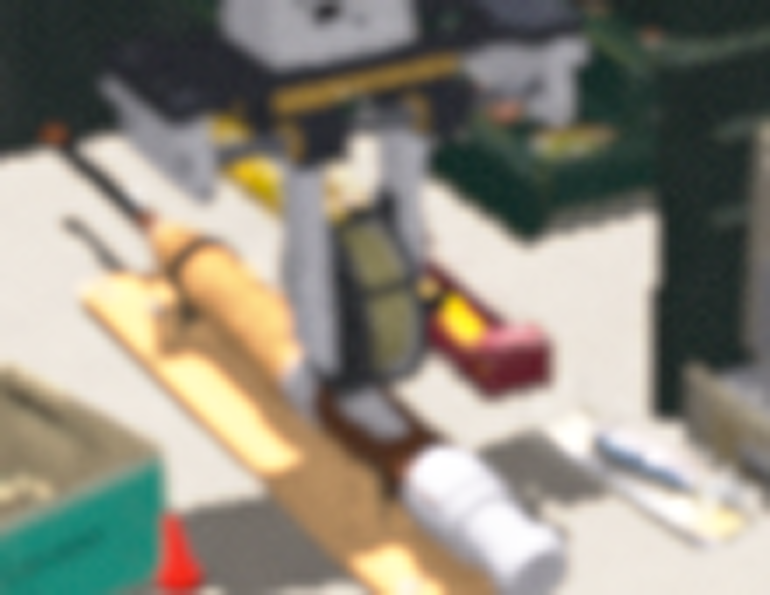

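The picture shows the foot flat in the bed with its leading end under the hood. The push is steady at 11 N, with about 4 mm of buffer compression. I'll hand it in.

```bash
python3 - <<'E'
from h import *
c=cam("scene");u,w=proj(c,[[.5558,.03,.09]])[0].astype(int)
print("rear foot predicted crop px",(proj(c,[[.5558,-.001,.0555]])[0]-[u-50,w-45])*7)
print(robot.get_obs()["contact_force"],robot.finish_job())
E
```

```text
rear foot predicted crop px [389.18991751 424.07002425]
the job is handed in; nothing more can be done
[ -1.92665613 -10.52695911   1.88627431] None
```

The job is handed in: the reel's foot lies flat in the bed with its leading end under the fixed hood, pressed about 4 mm into the buffer, still gripped at 45 N and pushed steadily at about 10–11 N; I didn't check the bystanders in a final picture, but the arm carried the reel well above them and met no unexpected forces.

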